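Unlock the stone chest with its T-key

TASK

The drawer of the small wooden stone chest is locked. Take the T-handle key out of its wooden rest, push it fully home in the lock on top of the chest, feeling gently for the slot that lies turned out of sight inside, and only then turn the key clockwise (seen from above) until the bolt lets go and the drawer springs open. Leave the key standing fully home in the lock, do not force the lock, and leave the other things on the bench where they are.

Things in the scene. Friction and masses are not known exactly. Their poses are not given: they have to be found in the camera images.
- key_grip (a point): centre of the black crossbar of the loose T-handle key (60 g). Crossbar 60 mm along x, 12 mm along y (grasp across these 12 mm, from above), 14 mm high. Below it a shank with a round collar 17 mm across, 10 to 28 mm above the tip, and under that a flat tongue 16 mm wide along x, 5 mm thick along y. z is up; the tip is 63 mm below this point. The key also works turned half round about z.
- key_tip (a point): centre of the lower end of the key's tongue, axes as key_grip. In the rest the key stands upright, the tip 29.5 mm above the bench.
- key: the whole key; origin at the tongue's tip, axes as key_grip
- key_rest: fixed wooden block 60x50x40 mm (x,y,z) with a slot 14 mm deep in its top that holds the tongue, the collar resting on the block, crossbar along the block's x; origin at the centre of its underside. Lift the key straight up at least 20 mm to clear it.
- lock_mouth (a point): centre of the mouth of the lock, a round 18 mm bore with a 4 mm chamfer in a steel plate 44 mm square, 103 mm above the bench in the middle of the chest's top. x points to the chest's back, z up. 20 mm below the mouth the bore ends on the flat face of a turning tumbler that has a slot 17.6x6.6 mm, 10 mm deep, for the key's tongue. Pressing the key on the chest or lock with more than 35 N is forcing it.
- lock_seat (a point): where the tip of the home key stands: floor of the tumbler's slot, 30 mm below lock_mouth on its axis, same axes (they do not turn with the slot). The slot's long side starts within 0.35 rad either way of x: not measured, to be felt. Clockwise from above the bolt lets go with the slot about 1.0 rad past x (the key has 0.1 rad play); solid stops 1.45 rad clockwise, 0.4 rad anticlockwise. Turning takes about 0.1 N m.
- chest: fixed wooden case 150x150 mm, 100 mm high, drawer front on its -x side; origin at the centre of its underside, axes as lock_mouth. Its lock tumbler is sprung: pressed by the tongue lying across the slot it sinks, 3.5 N to start and 0.6 N more per mm, solid stop after 6 mm. If the tongue is turned over the slot while pressing so, it drops in and the push fades; the home key feels the same spring.
- drawer (a joint): how far the drawer stands out of the chest's front (-x) in m: 0 shut and locked, 0.035 fully sprung open. A spring of 4 N throws it out as soon as the bolt lets go; it cannot be opened otherwise.
- jar_a: bystander, to be left alone: screw-lid jar, 55 mm across, 68 mm high; origin at the centre of its underside
- jar_b: bystander, to be left alone: screw-lid jar, 55 mm across, 68 mm high; origin at the centre of its underside
- stone_a: bystander, to be left alone: rough stone 44x52x36 mm; origin at the centre of its underside
- stone_b: bystander, to be left alone: rough stone 32x44x23 mm; origin at the centre of its underside
- sanding_block: bystander, to be left alone: brown wooden block 62x100x42 mm; origin at the centre of its underside
- roll: bystander, to be left alone: roll of tape 62 mm across, 19 mm high; origin at the centre of its underside
- brush: bystander, to be left alone: wooden scrub brush 54x153x49 mm; origin at the centre of its underside
Things that resemble listed ones, but are neither listed nor needed, are in the scene too. What is shaped like the key but purple or red is not meant.

How it is judged:
By the outcome, as a careful person would: the job done as asked, in the order asked, and still so for the second after the job is handed in, with the robot touching nothing.
It also fails if it takes over 72 s, if anything falls off the work surface, if the arm or the gripper's body presses on something with over 40 N, if the wrist force passes 120 N, or if a joint passes its speed limit or range.

ROBOT

A 6-joint arm with a two-finger parallel gripper is mounted at the origin on a cart in front of the work surface, level with it; the furniture and walls round the work are solid. World frame = base frame: x ahead of the robot, y to its left, z up, the work surface at z = 0. Lengths are in m, angles in rad, forces in N, time in s.
With the tool pointing down it reaches from about 0.325 to 0.9 m from the base axis. Payload 3.5 kg.
Tool frame: the origin (TCP) lies on the centre line of the jaws, within the pads' length; the fingertips stand 14 mm ahead of it and the grasp point (between the pads) lies 5 mm behind it; z points along the fingers, y is the direction in which the jaws open and shut (so a half turn about z gives the same grasp; the last joint's range is limited). The gripper opens to 85 mm and grips with 20 to 120 N. Pads are 22 mm wide; open, the fingers measure 114 mm over their backs; the gripper's body (76 mm by 85 mm) begins 54 mm behind the grasp point. The pads swing forward as they close: fully open they stand 13 mm farther back than shut.
Start: joints at [-1.341, 0.276, -0.026, 1.268, 0, 1.467], TCP at [0.204, -0.591, 0.245] pointing down, gripper open.
Joint ranges: [-3.12, 3.12], [-0.85, 1.88], [-1.08, 1.24], [-1.95, 2.15], [-1.57, 1.53], [-3.14, 3.14]. Speed limits (rad/s): [2.57, 2.57, 3.14, 3.14, 3.14, 3.14].

INTERFACE

Orientations are given as a rotation vector (axis times angle).
In Python, from workcell import ctrl, imaging gives the robot as it stands. The module is installed in compiled form; this text tells all that it offers.
- The arm moves only by the shell command python3 -m jog 'ROWS' [FORCE]. ROWS is JSON, a list of rows, each a list of 3 entries, a list of its own where there are three numbers: the shift along the world's x, y, z in m, then the turn about the world's z in degrees, then the opening, from 0 (shut) to 1 (fully open). In form: [[[tx, ty, tz], yaw, fingers], ...]. A call has exactly 5 rows; each row is the pose to reach, as a shift and turn from the pose measured when the call began; what a row does not reach only later rows make up. A row lasts 1/10 s, in which the tool goes at most 50 mm and 8.59 degrees, less where a joint would pass 70% of its speed; a pose out of reach is approached as far as the arm can. A call with a gripper value outside its range is refused whole. The fingers move at their own pace and stop on an object; FORCE is the grip in N (left out, the last holds). Time passes only in rows, so rows that repeat a pose let the fingers close, or fill a call up. It gives the time, the measured TCP pose, the force and the opening at its end, in the units of the state.
- ctrl.get_obs(): the state, without advancing time (a new reading comes with each control period).
- imaging.read_camera(name): name is "scene" or "top" or "wrist"; returns the picture (480x640x3 uint8, red, green, blue); there is no depth.
- imaging.get_calibration(name): a dict with "fx", "fy", "cx", "cy" (pixels), "rvec" (rotation vector, rad) and "tvec" (3), from world to camera coordinates, as OpenCV has them; the wrist camera has in their place "mount" (4x4, takes a point from camera to tool coordinates, whose origin is the TCP and whose axes are the flange's). Camera axes: x right, y down, z forward; pixel columns grow to the right and rows downward; lengths in m; the calibration is good to about 2 mm. A picture is of the moment at which its call begins: read the wrist's pose just before it. get_calibration takes no time and is no camera call.
- ctrl.close_job(): hands the job in, once; it reports no verdict.
The state is a dict: "t": time; "joint_positions": joint angles; "joint_velocities": joint speeds; "joint_torque": joint torques, N m; "tool_pos": TCP position; "tool_rot": TCP orientation; "force": force on the tool from outside, world axes, zero at the start; "wrist_torque": the same for the moment, N m; "opening": opening from 0.0 (shut) to 1.0 (fully open).
Only numpy, scipy, OpenCV 4.12 (cv2) and the standard library are available. Lean on these libraries where they do the work, as an engineer would, in place of code of your own. Each camera call takes 0.05 s, during which the arm holds its last target.

## Working session

There is one attempt and no reset: what is moved stays moved. The work goes in short steps, Python scripts to look and compute and a shell command to move; the robot and the scene stay as the last step left them, time stands still between calls to the robot, and variables do not carry over. Pictures are saved under pics/ and viewed, and the job is handed in when it is done.

```bash
mkdir -p pics; cat > h.py <<'E'
import numpy as np,cv2
from workcell import ctrl,imaging
def snap(n,f):
    o=ctrl.get_obs(); im=imaging.read_camera(n); cv2.imwrite('pics/'+f,im[:,:,::-1]); return o,im
def cam(n,o=None):
    c=imaging.get_calibration(n)
    K=np.array([[c['fx'],0,c['cx']],[0,c['fy'],c['cy']],[0,0,1.]])
    if n=='wrist':
        T=np.eye(4);T[:3,:3]=cv2.Rodrigues(np.array(o['tool_rot'],float))[0];T[:3,3]=o['tool_pos']
        W=T@np.array(c['mount']);R=W[:3,:3].T;t=-R@W[:3,3]
    else:
        R=cv2.Rodrigues(np.array(c['rvec'],float))[0];t=np.array(c['tvec'],float).ravel()
    return K,R,t
def ray(c,u,v,z):
    K,R,t=c;C=-R.T@t;d=R.T@np.linalg.inv(K)@np.array([u,v,1.]);return C+d*(z-C[2])/d[2]
def proj(c,p):
    K,R,t=c;q=K@(R@np.array(p,float)+t);return q[:2]/q[2]
E
python3 - <<'E'
from h import *
for n in('scene','top','wrist'):
    o,_=snap(n,n+'0.png')
print(o); 
for n in('scene','top'):
    K,R,t=cam(n);print(n,K[0,0],-R.T@t)
print(imaging.get_calibration('wrist'))
E
```

```text
{'t': 0.1, 'joint_positions': array([-1.34139083e+00,  2.77084330e-01, -2.77544064e-02,  1.26800100e+00,
       -2.47422392e-05,  1.46740389e+00]), 'joint_velocities': array([ 0.00284397, -0.00202699,  0.0035056 , -0.00018821,  0.00256219,
        0.00087585]), 'joint_torque': array([ 9.14468569e-05, -4.46708179e+01,  2.96128410e+01,  8.42625828e-03,
       -1.09378577e-04,  1.51608322e-05]), 'tool_pos': array([ 0.20401284, -0.59004274,  0.24424945]), 'tool_rot': array([-3.09619007e+00, -5.20011218e-01,  2.40735418e-04]), 'force': array([-0.53889715, -0.60229548, -0.39176518]), 'wrist_torque': array([ 0.02965908, -0.0121843 , -0.04943967]), 'opening': 1.0005845402573779}
scene 476.02785660293864 [-0.10281577  0.72711632  0.7622395 ]
top 444.28147980895153 [ 0.35400094 -0.0517248   1.50547417]
{'fx': 350.59810531462193, 'fy': 350.59810531462193, 'cx': 317.9939824309116, 'cy': 239.47700969120532, 'mount': array([[ 2.52089270e-05, -9.46568770e-01, -3.22502036e-01,
         8.38599239e-02],
       [ 9.99999999e-01,  1.39653751e-05,  3.71772507e-05,
         6.81424031e-05],
       [-3.06869626e-05, -3.22502037e-01,  9.46568770e-01,
        -1.27824001e-01],
       [ 0.00000000e+00,  0.00000000e+00,  0.00000000e+00,
         1.00000000e+00]])}
```

View pics/scene0.png

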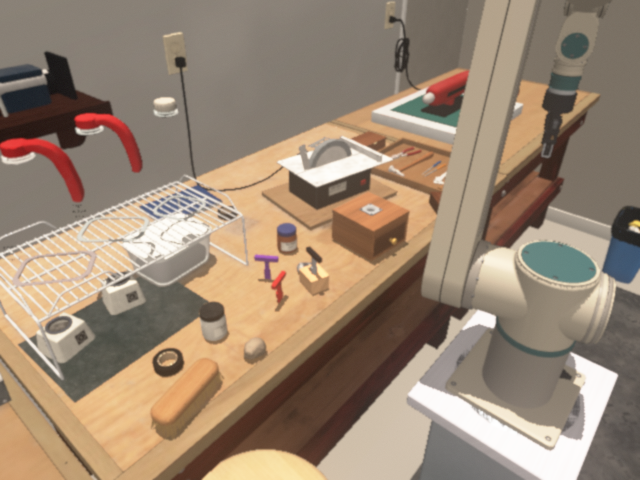

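View pics/top0.png

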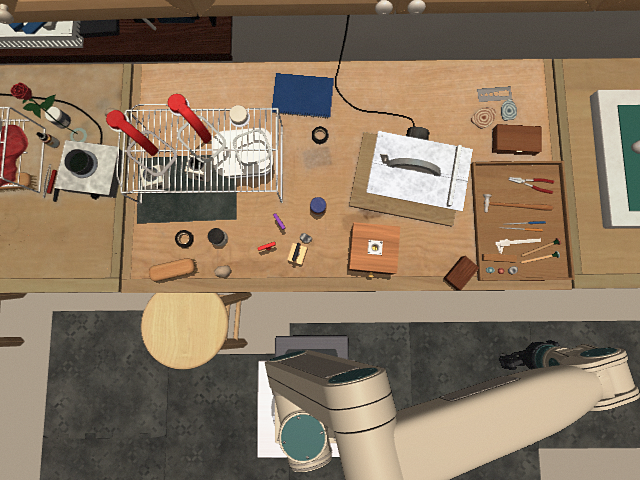

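View pics/wrist0.png

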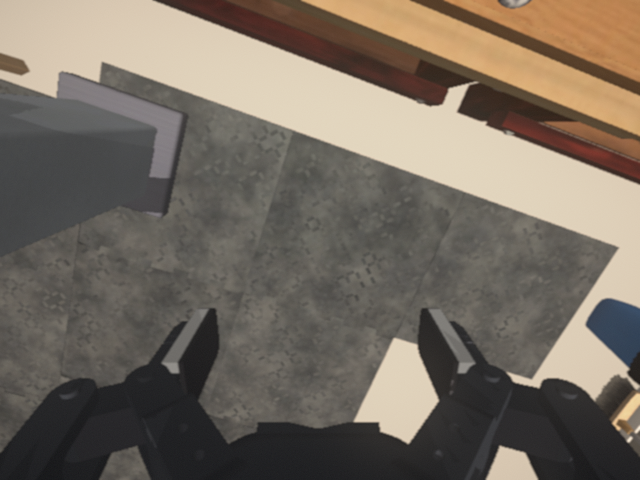

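The top view (up = +x, left = +y) shows the key rest near (298,254) with the black key, the purple and red decoys beside it, and the chest near (374,248) with the lock at (375,247).

```bash
python3 - <<'E'
from h import *
im=cv2.imread('pics/top0.png');cv2.imwrite('pics/topz.png',cv2.resize(im[215:290,255:415],None,fx=5,fy=5,interpolation=cv2.INTER_CUBIC))
im=cv2.imread('pics/scene0.png');cv2.imwrite('pics/scz.png',cv2.resize(im[180:310,240:430],None,fx=4,fy=4,interpolation=cv2.INTER_CUBIC))
c=cam('top');print(ray(c,298,253,.09),ray(c,375.5,247,.103),ray(c,374,248,.1))
E
```

```text
[0.49742335 0.021489   0.09      ] [ 0.51309427 -0.22513916  0.103     ] [ 0.51027993 -0.22066296  0.1       ]
```

View pics/topz.png

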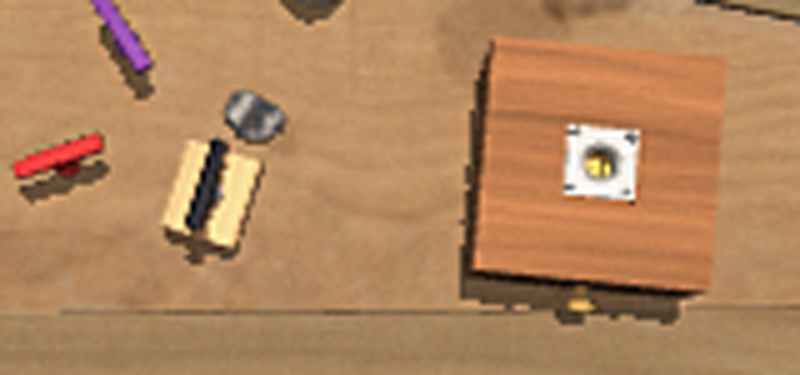

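View pics/scz.png

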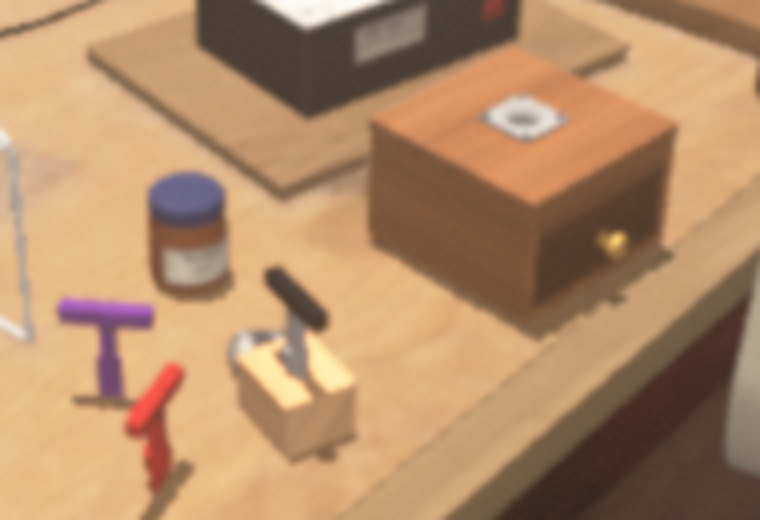

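```bash
python3 -m jog '[[[0.03,0.035,0.005],8,0.6],[[0.06,0.07,0.01],16,0.6],[[0.09,0.105,0.015],24,0.6],[[0.12,0.14,0.02],32,0.6],[[0.15,0.175,0.02],40,0.6]]' 40
python3 -m jog '[[[0.03,0.035,0],8,0.6],[[0.06,0.07,0],16,0.6],[[0.09,0.105,0],24,0.6],[[0.12,0.14,0],32,0.6],[[0.15,0.175,0],40,0.6]]'
python3 -m jog '[[[0,0,0],8,0.6],[[0,0,0],16,0.6],[[0,0,0],24,0.6],[[0,0,0],32,0.6],[[0,0,0],40,0.6]]'
python3 - <<'E'
from h import *
o,_=snap('wrist','w1.png');print(o['tool_pos'],o['tool_rot'],o['joint_positions'],o['force'])
E
```

```text
t: 0.65
tool_pos: [0.3551, -0.4139, 0.2649]
tool_rot: [-2.729, -1.556, 0.001]
force: [0.9, -0.1, 0.4]
opening: 0.597
t: 1.15
tool_pos: [0.5058, -0.2372, 0.2647]
tool_rot: [-2.025, -2.401, 0.001]
force: [0.2, -1.1, -0.9]
opening: 0.6
t: 1.65
tool_pos: [0.5057, -0.2368, 0.2643]
tool_rot: [-1.073, -2.952, 0.001]
force: [0.4, 0.2, 1.1]
opening: 0.598
[ 0.50566353 -0.23683713  0.26431048] [-1.07284048e+00 -2.95161435e+00  1.10061540e-03] [-5.53345939e-01  1.49694470e-01 -1.43965343e-01  1.27802100e+00
 -8.99497997e-04  1.43912880e-01] [0.3728082  0.23569795 1.13103681]
```

View pics/w1.png

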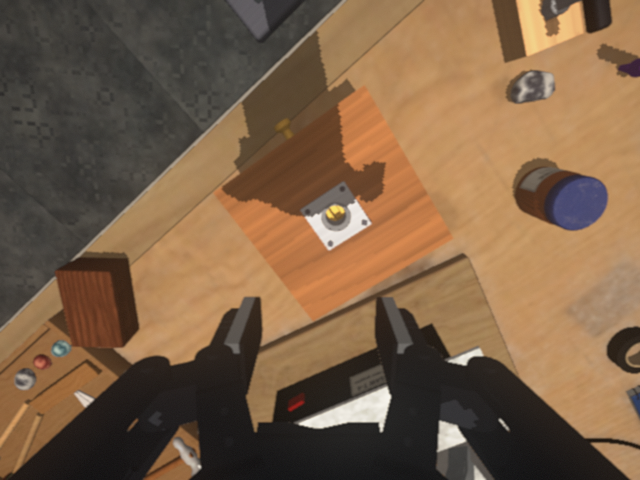

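The wrist view shows the lock plate with corners around (303,210), (343,182), (370,223), (330,249), and a brass tumbler at (335,213).

```bash
python3 - <<'E'
from h import *
im=cv2.imread('pics/w1.png');z=cv2.resize(im[170:260,290:390],None,fx=6,fy=6,interpolation=cv2.INTER_CUBIC);cv2.imwrite('pics/w1z.png',z)
im=cv2.imread('pics/w1.png');z=cv2.resize(im[75:330,205:465],None,fx=2.3,fy=2.3,interpolation=cv2.INTER_CUBIC);cv2.imwrite('pics/w1c.png',z)
E
```

```text
(no output)
```

View pics/w1z.png

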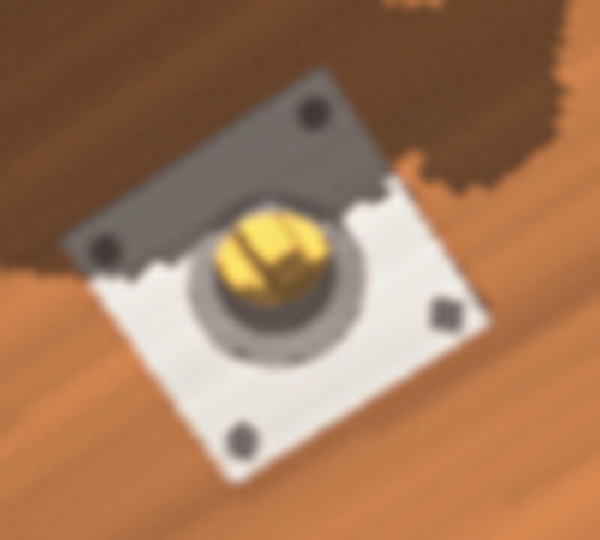

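View pics/w1c.png

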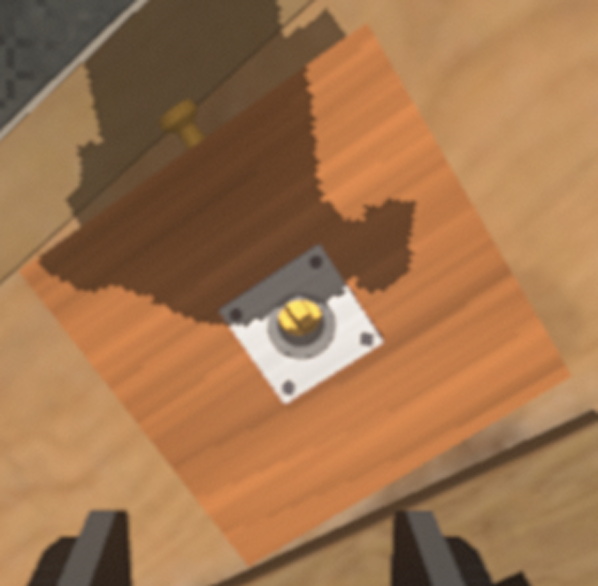

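```bash
python3 - <<'E'
from h import *
o={'tool_pos':[0.50566353,-0.23683713,0.26431048],'tool_rot':[-1.07284048e+00,-2.95161435e+00,1.10061540e-03]}
c=cam('wrist',o)
def f(P,s,x0,y0,z):
    return np.array([ray(c,(x+.5)/s-.5+x0,(y+.5)/s-.5+y0,z) for x,y in P])
p=f([(322,68),(492,320),(235,486),(62,242)],6,290,170,.103);print(p,p.mean(0))
d=[np.degrees(np.arctan2(*(p[i]-p[j])[1::-1])) for i,j in((1,0),(2,3),(0,3),(1,2))];print(d, [np.linalg.norm(p[i]-p[i-1]) for i in range(4)])
p=f([(370,25),(570,378),(248,567),(20,270)],2.3,205,75,.1);print(p,p.mean(0))
d=[np.degrees(np.arctan2(*(p[i]-p[j])[1::-1])) for i,j in((1,0),(2,3),(0,3),(1,2))];print(d, [np.linalg.norm(p[i]-p[i-1]) for i in range(4)])
# bore circles
print('chamfer',f([(276,283)],6,290,170,.103),'slot edge',f([(240,240),(275,290)],6,290,170,.083),'tumbler',f([(272,256)],6,290,170,.083))
# key from top
im=cv2.imread('pics/top0.png');t=cam('top')
m=(im.max(2)<60).astype(np.uint8);m[:,:290]=0;m[:,306:]=0;m[:240]=0;m[264:]=0
n,l,s,ce=cv2.connectedComponentsWithStats(m)
for i in range(1,n):
    if s[i,4]>10:
        ys,xs=np.nonzero(l==i);r=cv2.minAreaRect(np.c_[xs,ys].astype(np.float32));print(s[i],r,ray(t,*r[0],.0995))
E
```

```text
[[ 0.49228928 -0.19789614  0.103     ]
 [ 0.53599531 -0.20173924  0.103     ]
 [ 0.5320029  -0.24596038  0.103     ]
 [ 0.48791421 -0.2413578   0.103     ]] [ 0.51205043 -0.22173839  0.103     ]
[np.float64(-5.0251308984553535), np.float64(-5.959728878674941), np.float64(84.25168155720031), np.float64(84.8411563926556)] [np.float64(0.04368130780675457), np.float64(0.04387466326897118), np.float64(0.044400991587210656), np.float64(0.044328271757296915)]
[[ 0.44676015 -0.13937599  0.1       ]
 [ 0.59442208 -0.15626969  0.1       ]
 [ 0.57871046 -0.30423578  0.1       ]
 [ 0.42999912 -0.28772854  0.1       ]] [ 0.51247295 -0.2219025   0.1       ]
[np.float64(-6.526714104321805), np.float64(-6.334010862803463), np.float64(83.55399570351094), np.float64(83.93882250742786)] [np.float64(0.14929638528029798), np.float64(0.14862517152731639), np.float64(0.1487979160813879), np.float64(0.14962470281465154)]
chamfer [[ 0.51194688 -0.22196149  0.103     ]] slot edge [[ 0.50802287 -0.22457989  0.083     ]
 [ 0.51747276 -0.22544569  0.083     ]] tumbler [[ 0.51304956 -0.22244352  0.083     ]]
[292 243   8  18  60] ((296.1000061035156, 251.70001220703125), (3.7947325706481934, 17.708751678466797), 18.434947967529297) [0.50066361 0.02703648 0.0995    ]
```

```bash
python3 -m jog '[[[0,0.045,0],8,0.5],[[0,0.09,0],16,0.5],[[0,0.135,0],24,0.5],[[-0.005,0.18,0],26,0.5],[[-0.005,0.225,-0.01],26,0.5]]'
python3 -m jog '[[[0,0.02,-0.01],0,0.5],[[0,0.039,-0.02],0,0.5],[[0,0.039,-0.03],0,0.5],[[0,0.039,-0.03],0,0.5],[[0,0.039,-0.03],0,0.5]]'
python3 - <<'E'
from h import *
o,_=snap('wrist','w2.png');print(o['tool_pos'],o['tool_rot'],o['joint_positions'],o['force'])
E
```

```text
t: 2.2
tool_pos: [0.5008, -0.0104, 0.2554]
tool_rot: [0.38, 3.117, -0.002]
force: [0.5, 0.0, 0.1]
opening: 0.501
t: 2.7
tool_pos: [0.5007, 0.0279, 0.2252]
tool_rot: [0.382, 3.117, -0.002]
force: [0.5, -0.0, 0.2]
opening: 0.501
[0.50067958 0.02786511 0.22517377] [ 3.82476036e-01  3.11717252e+00 -2.19678475e-03] [-0.07257841  0.06910223 -0.31878355  1.18193887 -0.00144884  0.17159972] [ 0.54246201 -0.01099284  0.2137919 ]
```

View pics/w2.png

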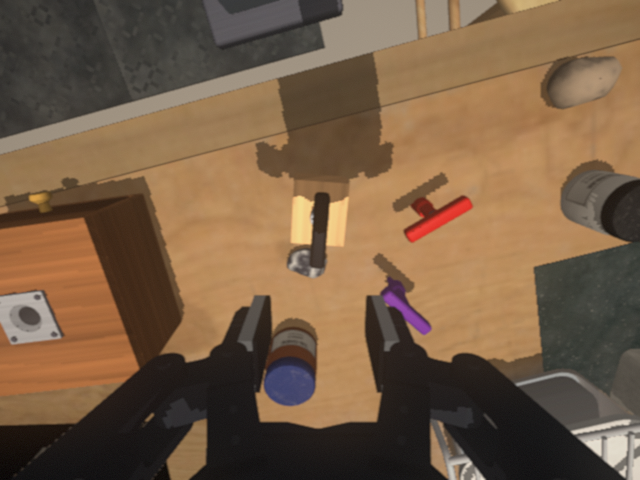

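The wrist view shows the black crossbar from about (322,194) to (317,268), slightly tilted to the jaw axis, with a stone piece near (306,262). The red and purple keys lie clear.

```bash
python3 - <<'E'
from h import *
o={'tool_pos':[0.50067958,0.02786511,0.22517377],'tool_rot':[3.82476036e-01,3.11717252e+00,-2.19678475e-03]}
c=cam('wrist',o);im=cv2.imread('pics/w2.png')
m=(im.max(2)<55).astype(np.uint8);m[:185]=0;m[285:]=0;m[:,:300]=0;m[:,335:]=0
n,l,s,ce=cv2.connectedComponentsWithStats(m)
for i in range(1,n):
    if s[i,4]>60:
        ys,xs=np.nonzero(l==i);r=cv2.minAreaRect(np.c_[xs,ys].astype(np.float32));b=cv2.boxPoints(r);print(s[i],r,ce[i],ray(c,*r[0],.0925),ray(c,*r[0],.0995))
        q=np.array([ray(c,*x,.0995) for x in b]);print(q,[(np.linalg.norm(q[k]-q[k-1]),np.degrees(np.arctan2(*(q[k]-q[k-1])[1::-1]))) for k in range(4)])
cv2.imwrite('pics/w2z.png',cv2.resize(im[170:290,270:370],None,fx=5,fy=5,interpolation=cv2.INTER_CUBIC))
# wood block top face
R=cv2.Rodrigues(np.array(o['tool_rot']))[0];print('yaw',np.degrees(np.arctan2(R[1,0],R[0,0])))
E
```

```text
yaw 166.00962707473096
```

View pics/w2z.png

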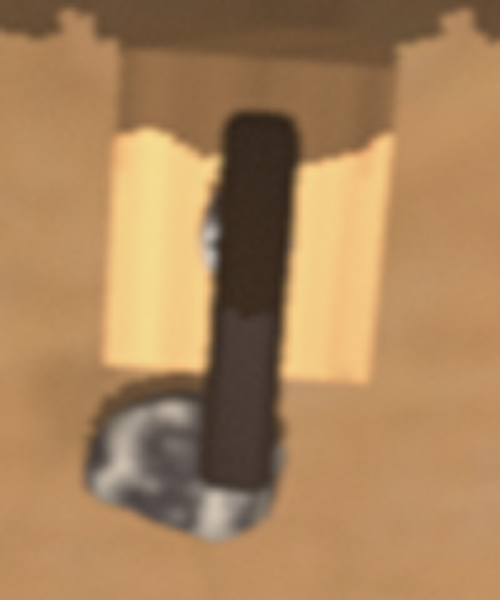

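```bash
python3 - <<'E'
from h import *
o={'tool_pos':[0.50067958,0.02786511,0.22517377],'tool_rot':[3.82476036e-01,3.11717252e+00,-2.19678475e-03]}
c=cam('wrist',o)
f=lambda P,z:np.array([ray(c,(x+.5)/5-.5+270,(y+.5)/5-.5+170,z) for x,y in P])
for P,z in(([(224,114),(298,114),(270,488),(202,484)],.0995),([(102,366),(370,383),(397,130),(117,130)],.04)):
    q=f(P,z);print(q,q.mean(0),[(np.linalg.norm(q[k]-q[k-1]),np.degrees(np.arctan2(*(q[k]-q[k-1])[1::-1]))) for k in range(4)])
K,R,t=c;print(-R.T@t)
E
```

```text
[[0.46881769 0.03330439 0.0995    ]
 [0.47142724 0.04379204 0.0995    ]
 [0.52807551 0.02578142 0.0995    ]
 [0.52484132 0.01559075 0.0995    ]] [0.49829044 0.02961715 0.0995    ] [(np.float64(0.05875730052775533), np.float64(162.45400257833862)), (np.float64(0.010807433009972077), np.float64(76.02734743687601)), (np.float64(0.059442483845618), np.float64(-17.637427919696325)), (np.float64(0.010691571660803244), np.float64(-107.60773962592047))]
[[ 0.52123141 -0.00443545  0.04      ]
 [ 0.53680507  0.04403155  0.04      ]
 [ 0.49047805  0.05942083  0.04      ]
 [ 0.47824971  0.01027291  0.04      ]] [0.50669106 0.02732246 0.04      ] [(np.float64(0.04542865285288562), np.float64(-18.89097113902043)), (np.float64(0.050907651484328076), np.float64(72.18649181868165)), (np.float64(0.048816214312490405), np.float64(161.62412597523053)), (np.float64(0.05064633294408271), np.float64(-103.97188314214617))]
[0.42081918 0.04834197 0.35289678]
```

```bash
python3 -m jog '[[[-0.0015,0.0015,-0.025],-3.7,0.5],[[-0.0015,0.0015,-0.05],-3.7,0.5],[[-0.0015,0.0015,-0.08],-3.7,0.5],[[-0.0015,0.0015,-0.11],-3.7,0.5],[[-0.0015,0.0015,-0.115],-3.7,0.5]]' 60
python3 -m jog '[[[0,0,-0.01],0,0.5],[[0,0,-0.02],0,0.5],[[0,0,-0.0225],0,0.5],[[0,0,-0.0225],0,0.5],[[0,0,-0.0225],0,0.5]]'
python3 - <<'E'
from h import *
o,_=snap('wrist','w3.png');print(o['tool_pos'],o['tool_rot'])
E
```

```text
t: 3.25
tool_pos: [0.4971, 0.0284, 0.1079]
tool_rot: [-0.486, -3.1, 0.003]
force: [-1.2, -0.6, -0.7]
opening: 0.501
t: 3.75
tool_pos: [0.4978, 0.0284, 0.0861]
tool_rot: [-0.486, -3.101, 0.003]
force: [-0.3, -0.1, 0.0]
opening: 0.496
[0.49781387 0.02839232 0.08611575] [-4.86091089e-01 -3.10123882e+00  2.91480436e-03]
```

View pics/w3.png

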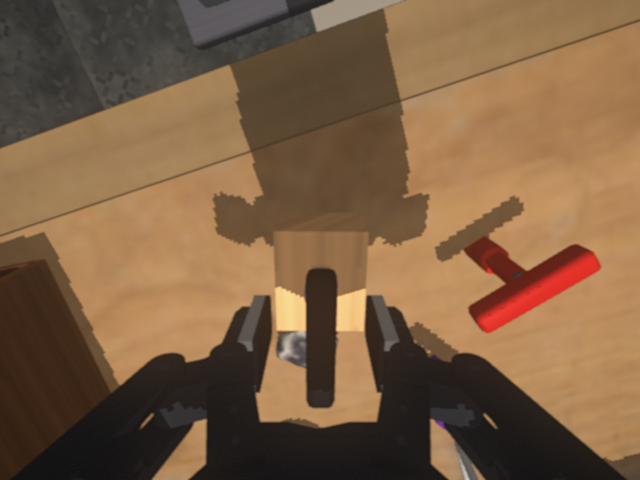

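The bar is upright between the open jaws, centred near (320,337).

```bash
python3 - <<'E'
from h import *
o={'tool_pos':[0.49781387,0.02839232,0.08611575],'tool_rot':[-4.86091089e-01,-3.10123882e+00,2.91480436e-03]}
c=cam('wrist',o)
for v in (270,405,337): print(ray(c,320,v,.0995))
E
python3 -m jog '[[[0,0.001,0],0,0.3],[[0,0.001,0],0,0.1],[[0,0.001,0],0,0],[[0,0.001,0],0,0],[[0,0.001,0],0,0]]' 60
python3 -m jog '[[[0,0,0],0,0],[[0,0,0],0,0],[[0,0,0],0,0],[[0,0,0],0,0],[[0,0,0],0,0]]' 60
```

```text
[0.46783236 0.03925947 0.0995    ]
[0.52524537 0.02092594 0.0995    ]
[0.49426609 0.03081846 0.0995    ]
t: 4.3
tool_pos: [0.4984, 0.0295, 0.0868]
tool_rot: [-0.486, -3.103, 0.002]
force: [-0.8, 0.6, 5.3]
opening: 0.127
t: 4.8
tool_pos: [0.4984, 0.0295, 0.0868]
tool_rot: [-0.486, -3.102, 0.002]
force: [-0.2, 0.6, 2.9]
opening: 0.132
```

```bash
python3 -m jog '[[[0,0,0.01],0,0],[[0,0,0.02],0,0],[[0,0,0.03],0,0],[[0,0,0.06],0,0],[[0,0,0.09],0,0]]'
python3 -m jog '[[[0,0,0.03],0,0],[[0,0,0.045],0,0],[[0,0,0.045],0,0],[[0,0,0.045],0,0],[[0,0,0.045],0,0]]'
python3 - <<'E'
from h import *
o,_=snap('wrist','w4.png');print(o['tool_pos'],o['tool_rot'],o['force'],o['wrist_torque'])
o,im=snap('scene','s4.png');
c=cam('scene');u=proj(c,o['tool_pos']).astype(int);print(u)
cv2.imwrite('pics/s4z.png',cv2.resize(im[u[1]-50:u[1]+60,u[0]-60:u[0]+60,::-1],None,fx=5,fy=5,interpolation=cv2.INTER_CUBIC))
E
```

```text
t: 5.3
tool_pos: [0.4974, 0.0295, 0.1776]
tool_rot: [-0.486, -3.101, 0.003]
force: [0.8, -0.1, -1.4]
opening: 0.13
t: 5.8
tool_pos: [0.4963, 0.0296, 0.2213]
tool_rot: [-0.485, -3.098, 0.003]
force: [-0.2, -0.1, -0.9]
opening: 0.131
[0.49629076 0.02964737 0.22130824] [-4.85372889e-01 -3.09801762e+00  2.91305109e-03] [-0.16612482 -0.05412785 -0.87649323] [ 0.00730222 -0.01387859 -0.00949905]
[314 209]
```

View pics/w4.png

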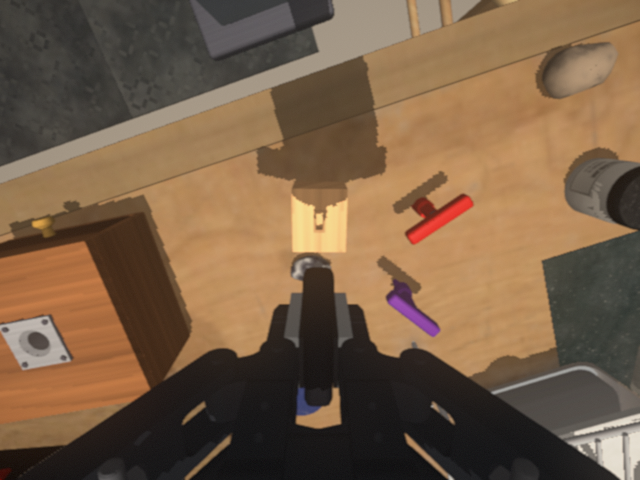

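View pics/s4z.png

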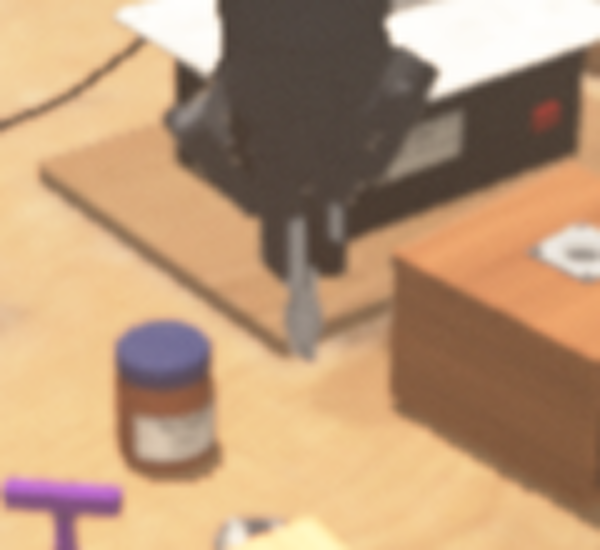

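```bash
python3 - <<'E'
from h import *
o={'tool_pos':[0.49629076,0.02964737,0.22130824],'tool_rot':[-4.85372889e-01,-3.09801762e+00,2.91305109e-03]}
im=cv2.imread('pics/w4.png');cv2.imwrite('pics/w4z.png',cv2.resize(im[170:290,270:370],None,fx=5,fy=5,interpolation=cv2.INTER_CUBIC))
cv2.imwrite('pics/w4y.png',cv2.resize(im[255:415,240:400],None,fx=3.5,fy=3.5,interpolation=cv2.INTER_CUBIC))
c=cam('wrist',o)
R=cv2.Rodrigues(np.array(o['tool_rot']))[0]
tcp=np.array(o['tool_pos'])
for a in (0,.001,.002):
  tip=tcp+R@np.array([a,0,.0573]);print(a,tip,proj(cam('scene'),tip),proj(cam('scene'),tip+[0,0,.063]))
  print([proj(c,tcp+R@np.array([a+s*.03,0,-.0127])) for s in(1,-1)])
E
```

```text
0 [0.49594697 0.02959348 0.1640093 ] [314.98338995 230.66879743] [315.00919809 207.01179905]
[array([316.7953025 , 274.14982452]), array([316.95121242, 406.72379729])]
0.001 [0.4949949  0.02989932 0.16401472] [315.21042855 230.8689496 ] [315.2435656  207.20251269]
[array([316.79229731, 271.59443847]), array([316.9489548 , 404.80409031])]
0.002 [0.49404283 0.03020515 0.16402015] [315.43776273 231.06936234] [315.47824804 207.39348261]
[array([316.78927666, 269.02590578]), array([316.94668712, 402.87582754])]
```

View pics/w4z.png

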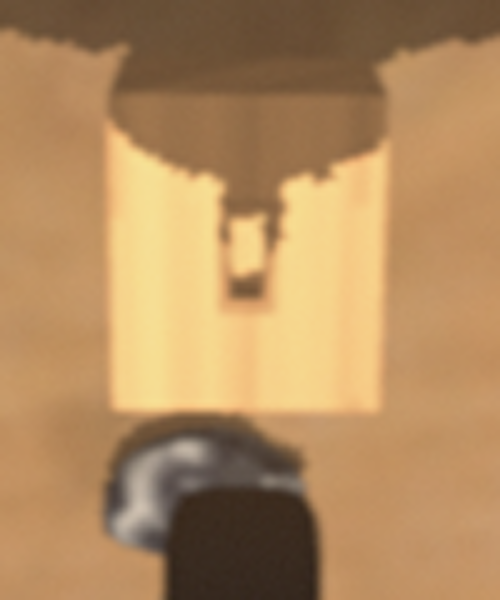

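View pics/w4y.png

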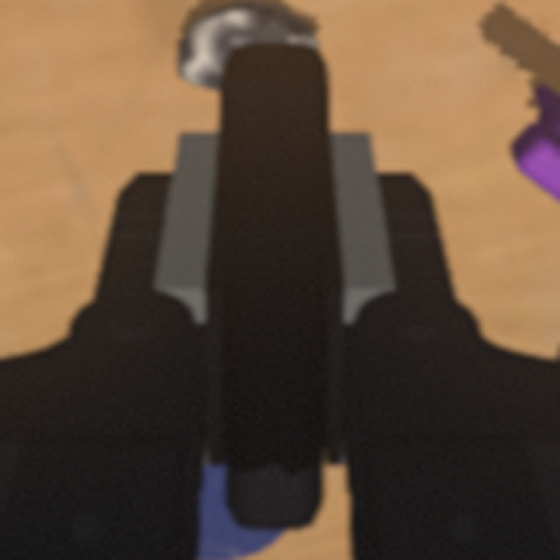

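```bash
python3 - <<'E'
from h import *
o={'tool_pos':[0.49629076,0.02964737,0.22130824],'tool_rot':[-4.85372889e-01,-3.09801762e+00,2.91305109e-03]}
c=cam('wrist',o);R=cv2.Rodrigues(np.array(o['tool_rot']))[0];tcp=np.array(o['tool_pos'])
for a in (-.001,0,.001,.002): print(a,[proj(c,tcp+R@np.array([a+s*.03,0,z]))[1].round(1) for s,z in((1,.0013),(1,-.0127),(-1,-.0127))])
s=[ray(c,270+(248+.5)/5-.5,170+(y+.5)/5-.5,.04) for y in (195,300,310)];print(s)
q=np.array([ray(c,(x+.5)/5-.5+270,(y+.5)/5-.5+170,.04) for x,y in((112,410),(382,410))]);print(q.mean(0))
print(q.mean(0)+.03*np.array([-.953,.304,0]))
E
```

```text
-0.001 [np.float64(261.8), np.float64(276.7), np.float64(408.6)]
0 [np.float64(259.5), np.float64(274.1), np.float64(406.7)]
0.001 [np.float64(257.1), np.float64(271.6), np.float64(404.8)]
0.002 [np.float64(254.8), np.float64(269.0), np.float64(402.9)]
[array([0.489342  , 0.03291903, 0.04      ]), array([0.50823558, 0.02687327, 0.04      ]), array([0.51007412, 0.02628496, 0.04      ])]
[0.52879021 0.02009181 0.04      ]
[0.50020021 0.02921181 0.04      ]
```

```bash
python3 -m jog '[[[0.003,-0.04,0.01],8,0],[[0.006,-0.08,0.01],16,0],[[0.009,-0.12,0.01],24,0],[[0.012,-0.16,0.01],32,0],[[0.015,-0.2,0.01],33,0]]'
python3 -m jog '[[[0.001,-0.03,0],0,0],[[0.001,-0.0515,-0.01],0,0],[[0.001,-0.0515,-0.03],0,0],[[0.001,-0.0515,-0.03],0,0],[[0.001,-0.0515,-0.03],0,0]]'
python3 - <<'E'
from h import *
o,_=snap('wrist','w5.png');print(o['tool_pos'],o['tool_rot'],o['joint_positions'],o['force'],o['wrist_torque'])
R=cv2.Rodrigues(np.array(o['tool_rot']))[0];print('yaw',np.degrees(np.arctan2(R[1,0],R[0,0])),R[:,2])
o,im=snap('scene','s5.png');
c=cam('scene');u=proj(c,o['tool_pos']).astype(int);print(u)
cv2.imwrite('pics/s5z.png',cv2.resize(im[u[1]-50:u[1]+60,u[0]-60:u[0]+60,::-1],None,fx=5,fy=5,interpolation=cv2.INTER_CUBIC))
print([proj(c,p)-u+[60,50] for p in ([.5121,-.2219,.103],np.array(o['tool_pos'])-[0,0,.0573])])
E
```

```text
t: 6.4
tool_pos: [0.5106, -0.1716, 0.23]
tool_rot: [0.419, -3.107, 0.004]
force: [1.1, -0.2, 0.1]
opening: 0.123
t: 6.9
tool_pos: [0.5107, -0.2225, 0.1989]
tool_rot: [0.419, -3.104, 0.001]
force: [-0.1, 0.2, -1.3]
opening: 0.131
[ 0.51070703 -0.22247972  0.19886102] [ 4.18654781e-01 -3.10411713e+00  5.45539047e-04] [-0.52387852  0.19109153 -0.23554287  1.1513635  -0.00600556 -0.79198059] [-0.10576593  0.22188903 -1.28583232] [ 0.02750674 -0.01245334  0.05141886]
yaw -164.6374015949223 [-0.00923978 -0.00159766 -0.99995604]
[373 177]
[array([57.48067193, 82.24618961]), array([58.80456699, 69.55173311])]
```

View pics/w5.png

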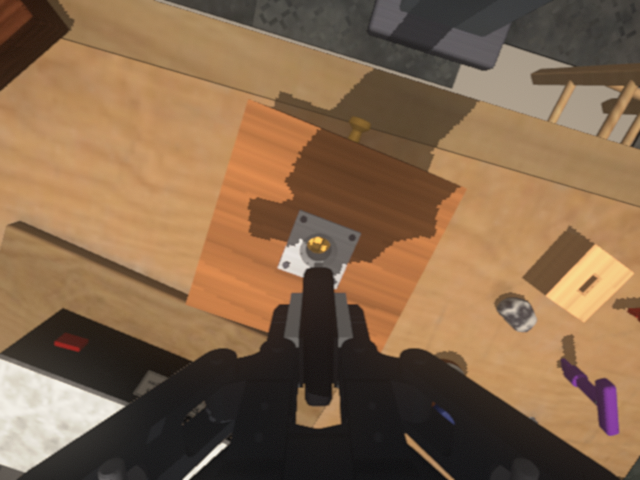

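View pics/s5z.png

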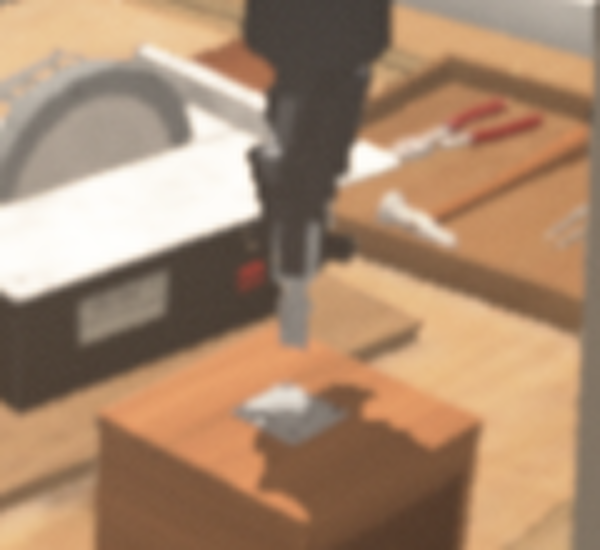

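The bore is at about (319,246) in the wrist view, just ahead of the held key. In the scene view the tip hangs just above the plate.

```bash
python3 - <<'E'
from h import *
im=cv2.imread('pics/w5.png');cv2.imwrite('pics/w5z.png',cv2.resize(im[200:290,270:370],None,fx=8,fy=6.5 if 0 else 6,interpolation=cv2.INTER_CUBIC) if 0 else cv2.resize(im[200:290,270:370],None,fx=6,fy=6,interpolation=cv2.INTER_CUBIC))
E
```

```text
(no output)
```

View pics/w5z.png

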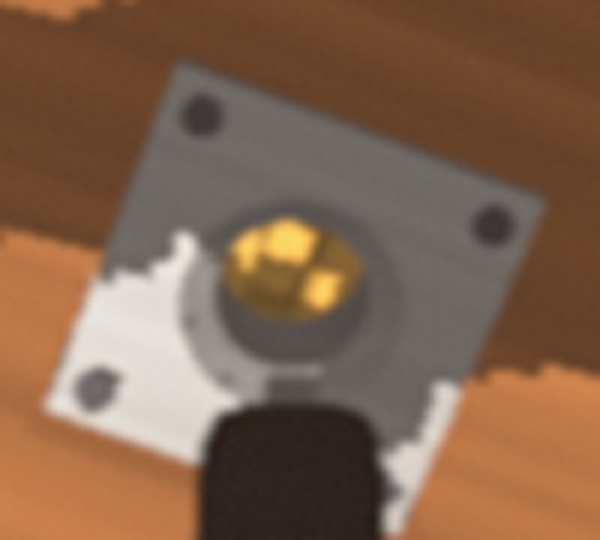

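```bash
python3 - <<'E'
from h import *
o={'tool_pos':[0.51070703,-0.22247972,0.19886102],'tool_rot':[4.18654781e-01,-3.10411713e+00,5.45539047e-04]}
c=cam('wrist',o)
q=np.array([ray(c,(x+.5)/6-.5+270,(y+.5)/6-.5+200,.103) for x,y in((177,62),(545,198),(45,405),(291,307))])
print(q,(q[1]+q[2])/2,np.linalg.norm(q[1]-q[0]),np.linalg.norm(q[2]-q[0]))
for i in(1,2):print(np.degrees(np.arctan2(*(q[i]-q[0])[1::-1])))
R=cv2.Rodrigues(np.array(o['tool_rot']))[0];tcp=np.array(o['tool_pos'])
for a in(0,.001,.002):
  u=proj(c,tcp+R@[a+.03,0,.0013]);print((u-[270,200])*6, (proj(c,tcp+R@[a+.008,0,.0573])-[270,200])*6,tcp+R@[a,0,.0573])
E
```

```text
[[ 0.48756054 -0.24163249  0.103     ]
 [ 0.49175261 -0.19814961  0.103     ]
 [ 0.53085081 -0.24623506  0.103     ]
 [ 0.51174402 -0.22206272  0.103     ]] [ 0.51130171 -0.22219234  0.103     ] 0.04368448412734578 0.04353425057851445
84.49327340570329
-6.068822835320274
[288.21677142 355.20077745] [288.16306932 349.03395952] [ 0.51017759 -0.22257127  0.14156354]
[288.21774951 341.11997338] [288.16366479 339.19937486] [ 0.50921336 -0.22283618  0.14157287]
[288.21873215 326.97365653] [288.1642622  329.33288683] [ 0.50824914 -0.2231011   0.1415822 ]
```

```bash
python3 -m jog '[[[0,-0.0003,-0.01],0,0],[[0,-0.0003,-0.02],0,0],[[0,-0.0003,-0.03],0,0],[[0,-0.0003,-0.038],0,0],[[0,-0.0003,-0.038],0,0]]'
python3 -m jog '[[[0,0,-0.002],0,0],[[0,0,-0.004],0,0],[[0,0,-0.006],0,0],[[0,0,-0.007],0,0],[[0,0,-0.007],0,0]]'
python3 - <<'E'
from h import *
o,_=snap('wrist','w6.png');print(o['tool_pos'],o['tool_rot'],o['force'],o['wrist_torque'])
o,im=snap('scene','s6.png');
c=cam('scene');u=proj(c,o['tool_pos']).astype(int);print(u)
cv2.imwrite('pics/s6z.png',cv2.resize(im[u[1]-50:u[1]+60,u[0]-60:u[0]+60,::-1],None,fx=5,fy=5,interpolation=cv2.INTER_CUBIC))
E
```

```text
t: 7.5
tool_pos: [0.5106, -0.2222, 0.1604]
tool_rot: [0.42, -3.104, 0.0]
force: [-0.4, 0.2, -1.0]
opening: 0.125
t: 8.0
tool_pos: [0.5106, -0.2223, 0.1534]
tool_rot: [0.42, -3.104, 0.001]
force: [-0.2, -0.5, -0.6]
opening: 0.126
[ 0.51060625 -0.22226919  0.15343032] [ 4.19750539e-01 -3.10383736e+00  5.91730712e-04] [-0.1958721  -0.46135336 -0.62424216] [ 0.0093973  -0.03633148  0.00476121]
[372 193]
```

View pics/w6.png

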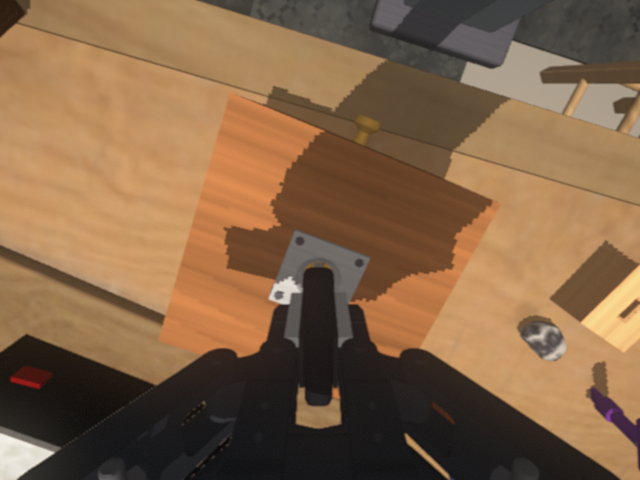

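View pics/s6z.png

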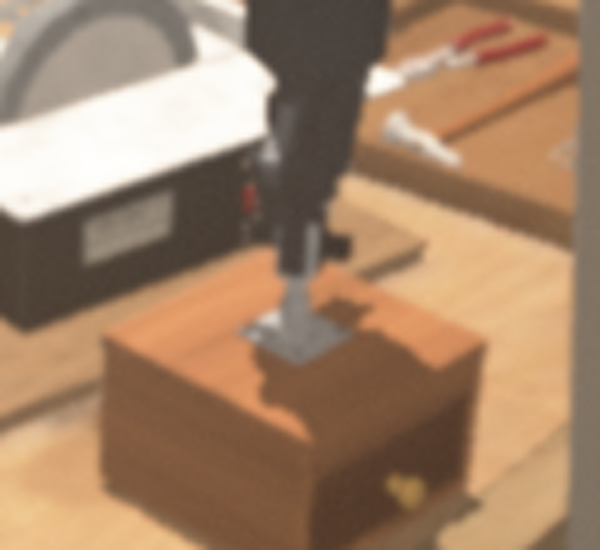

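The tongue is entering the mouth without force. I'll keep going gently, checking force.

```bash
python3 -m jog '[[[0,0,-0.001],0,0],[[0,0,-0.002],0,0],[[0,0,-0.003],0,0],[[0,0,-0.004],0,0],[[0,0,-0.004],0,0]]'
```

```text
t: 8.6
tool_pos: [0.5106, -0.2223, 0.1494]
tool_rot: [0.42, -3.104, 0.0]
force: [-0.5, -0.6, -0.1]
opening: 0.129
```

```bash
python3 -m jog '[[[0,0,-0.001],0,0],[[0,0,-0.002],0,0],[[0,0,-0.003],0,0],[[0,0,-0.004],0,0],[[0,0,-0.004],0,0]]'
```

```text
t: 9.1
tool_pos: [0.5104, -0.2222, 0.1452]
tool_rot: [0.42, -3.103, 0.0]
force: [0.4, 0.5, -0.8]
opening: 0.126
```

```bash
python3 -m jog '[[[0,0,-0.001],0,0],[[0,0,-0.002],0,0],[[0,0,-0.003],0,0],[[0,0,-0.003],0,0],[[0,0,-0.003],0,0]]'
```

```text
t: 9.6
tool_pos: [0.5104, -0.2221, 0.1421]
tool_rot: [0.42, -3.103, 0.0]
force: [0.8, 0.4, -0.7]
opening: 0.129
```

```bash
python3 -m jog '[[[0,0,-0.001],0,0],[[0,0,-0.002],0,0],[[0,0,-0.003],0,0],[[0,0,-0.003],0,0],[[0,0,-0.003],0,0]]'
```

```text
t: 10.1
tool_pos: [0.5107, -0.2223, 0.1397]
tool_rot: [0.42, -3.104, 0.001]
force: [-1.5, 1.0, 5.4]
opening: 0.13
```

Contact with the tumbler at about 6 N, at the expected height. Next I'll turn clockwise slowly while pressing.

```bash
python3 -m jog '[[[0,0,-0.001],-2,0],[[0,0,-0.001],-4,0],[[0,0,-0.001],-6,0],[[0,0,-0.001],-8,0],[[0,0,-0.001],-8,0]]'
```

```text
t: 10.6
tool_pos: [0.5107, -0.2224, 0.139]
tool_rot: [0.202, -3.126, 0.0]
force: [-1.5, 1.0, 4.2]
opening: 0.124
```

```bash
python3 -m jog '[[[0,0,-0.001],-2,0],[[0,0,-0.001],-4,0],[[0,0,-0.001],-6,0],[[0,0,-0.001],-8,0],[[0,0,-0.001],-8,0]]'; python3 -c "
from h import *
print(ctrl.get_obs()['wrist_torque'])"
```

```text
t: 11.1
tool_pos: [0.5104, -0.2222, 0.1372]
tool_rot: [-0.015, -3.132, -0.002]
force: [0.6, 0.2, 0.2]
opening: 0.129
[ 0.01726704  0.00886112 -0.03173809]
```

The push faded around yaw -1°, so it dropped in. Next I'll push it home.

```bash
python3 -m jog '[[[0,0,-0.001],0,0],[[0,0,-0.002],0,0],[[0,0,-0.003],0,0],[[0,0,-0.004],0,0],[[0,0,-0.004],0,0]]'; python3 -c "
from h import *
print(ctrl.get_obs()['wrist_torque'])"
```

```text
t: 11.6
tool_pos: [0.5103, -0.2221, 0.133]
tool_rot: [-0.015, -3.131, -0.002]
force: [0.0, -0.2, 0.1]
opening: 0.13
[0.00604075 0.00151883 0.03476113]
```

```bash
python3 -m jog '[[[0,0,-0.001],0,0],[[0,0,-0.002],0,0],[[0,0,-0.003],0,0],[[0,0,-0.003],0,0],[[0,0,-0.003],0,0]]'; python3 -c "
from h import *
print(ctrl.get_obs()['wrist_torque'])"
```

```text
t: 12.1
tool_pos: [0.5104, -0.2222, 0.1304]
tool_rot: [-0.015, -3.132, -0.002]
force: [-0.1, 0.7, 2.3]
opening: 0.127
[0.16488702 0.2045345  0.02746117]
```

```bash
python3 -m jog '[[[0,0,-0.001],0,0],[[0,0,-0.0015],0,0],[[0,0,-0.002],0,0],[[0,0,-0.002],0,0],[[0,0,-0.002],0,0]]'; python3 -c "
from h import *
print(ctrl.get_obs()['wrist_torque'])"
```

```text
t: 12.6
tool_pos: [0.5105, -0.2222, 0.1289]
tool_rot: [-0.015, -3.132, -0.001]
force: [-2.4, 0.4, 5.8]
opening: 0.129
[0.2152505  0.3966231  0.00185942]
```

Home: the spring answers at about 6 N with the tip at 0.073. Now the clockwise turn.

```bash
python3 -m jog '[[[0,0,0],-4,0],[[0,0,0],-8,0],[[0,0,0],-12,0],[[0,0,0],-16,0],[[0,0,0],-20,0]]'; python3 -c "
from h import *
print(ctrl.get_obs()['wrist_torque'])"
```

```text
t: 13.1
tool_pos: [0.5107, -0.2219, 0.129]
tool_rot: [-0.562, -3.082, -0.005]
force: [-0.7, 1.2, 2.8]
opening: 0.129
[0.3699623  0.18427097 0.1012272 ]
```

```bash
python3 -m jog '[[[0,0,0],-4,0],[[0,0,0],-8,0],[[0,0,0],-12,0],[[0,0,0],-16,0],[[0,0,0],-20,0]]'; python3 -c "
from h import *
print(ctrl.get_obs()['wrist_torque'])"
```

```text
t: 13.6
tool_pos: [0.5108, -0.2217, 0.1292]
tool_rot: [-1.092, -2.937, -0.008]
force: [-1.0, 1.1, 2.8]
opening: 0.127
[0.2654438  0.13347573 0.12985476]
```

```bash
python3 -m jog '[[[0,0,-0.0003],-4,0],[[0,0,-0.0003],-8,0],[[0,0,-0.0003],-12,0],[[0,0,-0.0003],-16,0],[[0,0,-0.0003],-20,0]]'; python3 -m jog '[[[0,0,-0.0003],-2,0],[[0,0,-0.0003],-4,0],[[0,0,-0.0003],-6,0],[[0,0,-0.0003],-8,0],[[0,0,-0.0003],-8,0]]'; python3 - <<'E'
from h import *
o,im=snap('scene','s7.png');print(o['wrist_torque'],o['force'],o['joint_positions'])
cv2.imwrite('pics/s7z.png',cv2.resize(im[150:280,300:430,::-1],None,fx=4.5,fy=4.5,interpolation=cv2.INTER_CUBIC))
E
```

```text
t: 14.1
tool_pos: [0.511, -0.2216, 0.1291]
tool_rot: [-1.589, -2.702, -0.011]
force: [0.6, 1.3, 3.6]
opening: 0.128
t: 14.6
tool_pos: [0.5112, -0.2215, 0.1289]
tool_rot: [-1.774, -2.586, -0.012]
force: [-1.3, 0.7, 3.5]
opening: 0.127
[0.2002771  0.20088453 0.11139763] [-1.2683948   0.67214975  3.49263661] [-0.52904776  0.24863388 -0.32229309  1.00514879  0.00813772  0.67344122]
```

View pics/s7z.png

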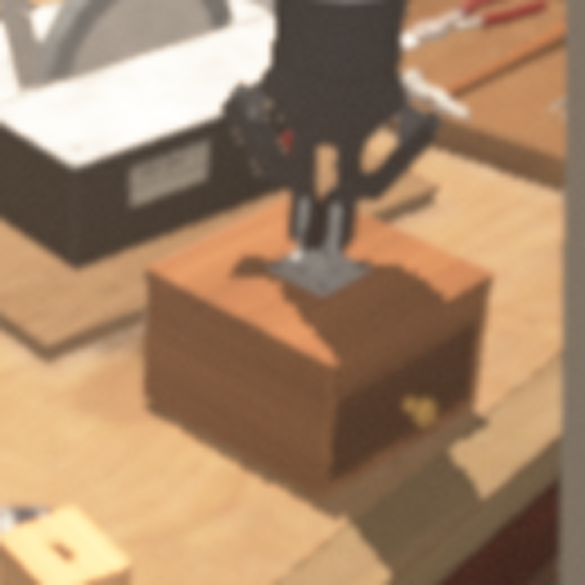

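The drawer is still shut, with the key about 63° past chest x and some play left. I'll turn a little more.

```bash
python3 -m jog '[[[0,0,-0.0003],-1,0],[[0,0,-0.0003],-2,0],[[0,0,-0.0003],-3,0],[[0,0,-0.0003],-4,0],[[0,0,-0.0003],-4,0]]'; python3 - <<'E'
from h import *
o,im=snap('scene','s8.png');print(o['wrist_torque'],o['force'])
cv2.imwrite('pics/s8z.png',cv2.resize(im[150:280,300:430,::-1],None,fx=4.5,fy=4.5,interpolation=cv2.INTER_CUBIC))
E
```

```text
t: 15.15
tool_pos: [0.5112, -0.2215, 0.1287]
tool_rot: [-1.863, -2.522, -0.013]
force: [-0.4, 1.5, 4.3]
opening: 0.127
[ 0.25263577  0.2271935  -0.01198296] [-0.359817    1.49748041  4.28443948]
```

View pics/s8z.png

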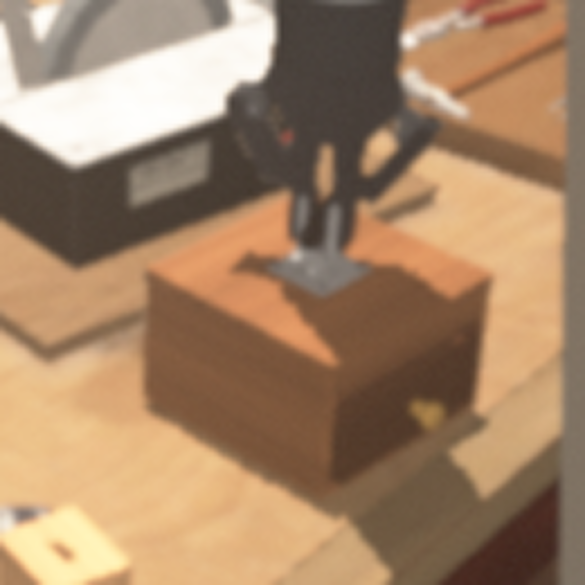

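The knob has shifted from (420,408) to (430,412) and the torque dropped, so the drawer is starting out. I'll hold and look again.

```bash
python3 -m jog '[[[0,0,0],-1,0],[[0,0,0],-1,0],[[0,0,0],-1,0],[[0,0,0],-1,0],[[0,0,0],-1,0]]'; python3 - <<'E'
from h import *
o,im=snap('scene','s9.png');print(o['wrist_torque'],o['force'])
cv2.imwrite('pics/s9z.png',cv2.resize(im[150:280,300:430,::-1],None,fx=4.5,fy=4.5,interpolation=cv2.INTER_CUBIC))
E
```

```text
t: 15.7
tool_pos: [0.5112, -0.2215, 0.1287]
tool_rot: [-1.885, -2.507, -0.013]
force: [-0.3, 1.7, 4.3]
opening: 0.13
[0.2335977  0.22396504 0.0154978 ] [-0.29528074  1.7065646   4.3162831 ]
```

View pics/s9z.png

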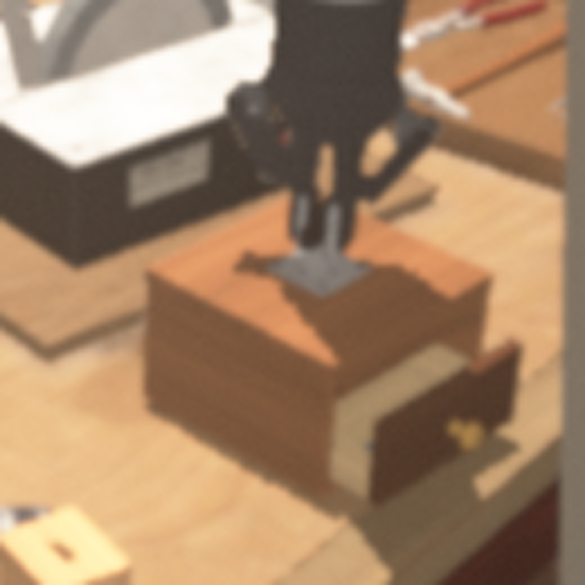

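Drawer fully out, with the knob at (465,432). Now I'll release the key and rise straight up.

```bash
python3 -m jog '[[[0,0,0],0,0.2],[[0,0,0],0,0.3],[[0,0,0],0,0.4],[[0,0,0],0,0.5],[[0,0,0],0,0.5]]' 20; python3 - <<'E'
from h import *
o,im=snap('wrist','w10.png');print(o['wrist_torque'],o['force'],o['tool_pos'],o['tool_rot'])
E
```

```text
t: 16.25
tool_pos: [0.5111, -0.2215, 0.1285]
tool_rot: [-1.885, -2.506, -0.013]
force: [0.1, 0.0, -0.2]
opening: 0.501
[-0.02232734 -0.01725922  0.01444939] [ 0.0799005   0.01279679 -0.21726889] [ 0.51114914 -0.2214887   0.12849911] [-1.88457516 -2.50642995 -0.01270716]
```

View pics/w10.png

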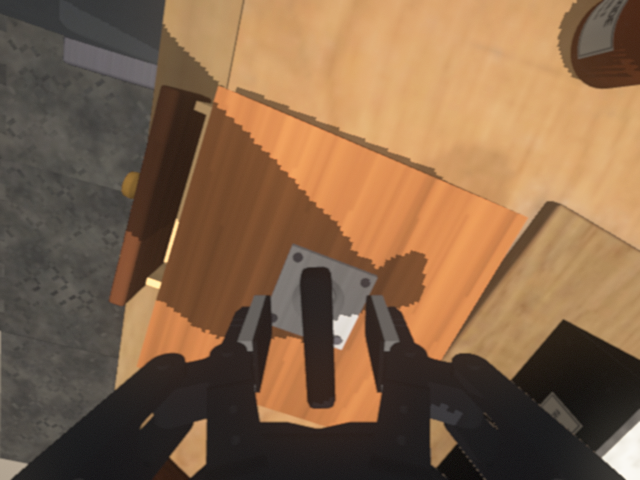

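The fingers are clear on both sides of the bar (313–333, 268–405) and the drawer is open. Rising now.

```bash
python3 -m jog '[[[0,0,0.01],0,0.5],[[0,0,0.03],0,0.5],[[0,0,0.06],0,0.5],[[0,0,0.09],0,0.5],[[0,0,0.12],0,0.5]]'; python3 -m jog '[[[0.02,0,0.02],0,0.5],[[0.03,0,0.03],0,0.5],[[0.03,0,0.03],0,0.5],[[0.03,0,0.03],0,0.5],[[0.03,0,0.03],0,0.5]]'; python3 - <<'E'
from h import *
o,im=snap('wrist','w11.png');print(repr(o['tool_pos']),repr(o['tool_rot']))
o,im=snap('scene','s11.png');cv2.imwrite('pics/s11z.png',cv2.resize(im[150:280,300:430,::-1],None,fx=4.5,fy=4.5,interpolation=cv2.INTER_CUBIC))
E
```

```text
t: 16.8
tool_pos: [0.5111, -0.2215, 0.2505]
tool_rot: [-1.885, -2.507, -0.013]
force: [0.3, -0.3, -0.4]
opening: 0.502
t: 17.3
tool_pos: [0.54, -0.2211, 0.2794]
tool_rot: [-1.884, -2.505, -0.012]
force: [-0.3, -0.7, -0.5]
opening: 0.502
array([ 0.5399563 , -0.22106244,  0.27944112]) array([-1.88377891, -2.50493052, -0.01206578])
```

View pics/w11.png

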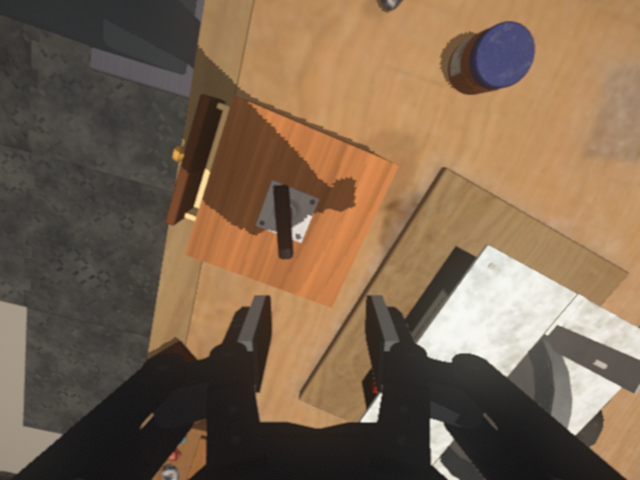

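View pics/s11z.png

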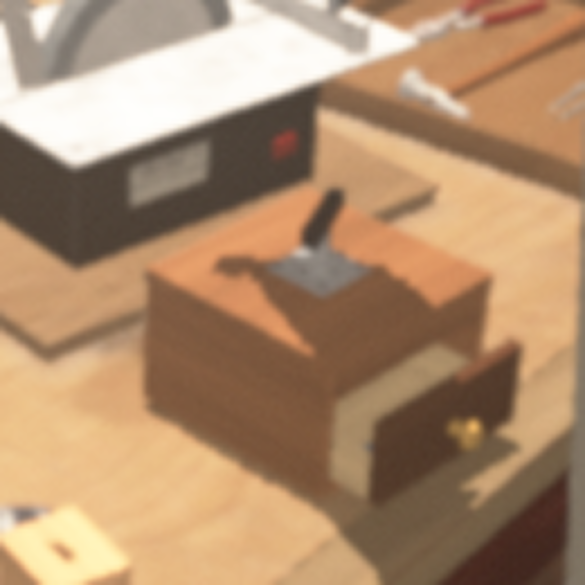

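View pics/s11.png

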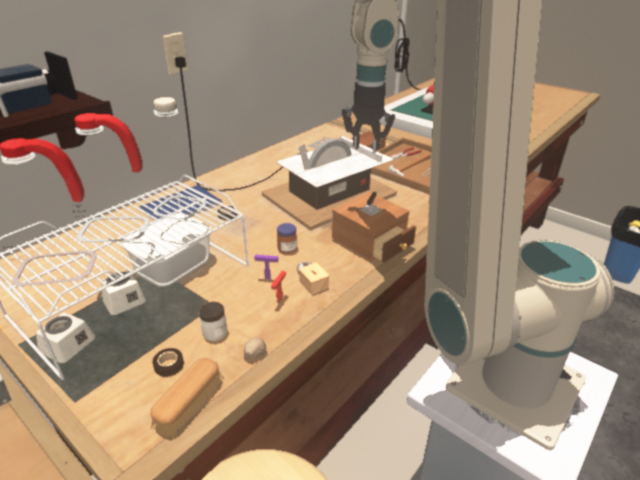

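The key stands alone in the lock and the drawer is out. I'll check the key height by crossing the two views.

```bash
python3 - <<'E'
from h import *
c=cam('scene');print('scene pred bar centre',[(z,proj(c,[.5117,-.222,z]).round(1)) for z in(.136,.141,.146)],'obs ~371.7,198')
o={'tool_pos':[0.5399563,-0.22106244,0.27944112],'tool_rot':[-1.88377891,-2.50493052,-0.01206578]}
w=cam('wrist',o);im=cv2.imread('pics/w11.png')
m=(im.max(2)<48).astype(np.uint8);m[:175]=0;m[265:]=0;m[:,:265]=0;m[:,:300]*=1;m[:,300:]=0
ys,xs=np.nonzero(m);r=cv2.minAreaRect(np.c_[xs,ys].astype(np.float32));print(r)
for z in(.136,.143,.15):print(z,ray(w,*r[0],z),max(r[1])/350.6*(w[1]@ray(w,*r[0],z)+w[2])[2])
s=cv2.imread('pics/s11.png');m=(s.max(2)<60).astype(np.uint8);m[:188]=0;m[212:]=0;m[:,:362]=0;m[:,382:]=0
ys,xs=np.nonzero(m);r2=cv2.minAreaRect(np.c_[xs,ys].astype(np.float32));print(r2)
def pl(c,u):
    K,R,t=c;P=K@np.c_[R,t];return P
X=cv2.triangulatePoints(pl(w,0),pl(c,0),np.array(r[0]).reshape(2,1),np.array(r2[0]).reshape(2,1));print((X[:3]/X[3]).ravel())
E
```

```text
scene pred bar centre [(0.136, array([371.4, 198.7])), (0.141, array([371.5, 197.1])), (0.146, array([371.7, 195.5]))] obs ~371.7,198
((282.3414001464844, 210.0965576171875), (49.07987976074219, 13.287277221679688), 85.2363510131836)
0.136 [ 0.50904233 -0.2125278   0.136     ] 0.03901991465297822
0.143 [ 0.50926992 -0.21072529  0.143     ] 0.03801620567046613
0.15 [ 0.50949752 -0.20892278  0.15      ] 0.03701249668795404
((0.0, 0.0), (0.0, 0.0), 0.0)
[0.67847483 0.30365694 0.77002853]
```

```bash
python3 - <<'E'
from h import *
o={'tool_pos':[0.5399563,-0.22106244,0.27944112],'tool_rot':[-1.88377891,-2.50493052,-0.01206578]}
w=cam('wrist',o);c=cam('scene')
g=cv2.imread('pics/s11z.png').max(2);m=((g<75)).astype(np.uint8)
m[:180]=0;m[252:]=0;m[:,:295]=0;m[:,350:]=0
n,l,s,ce=cv2.connectedComponentsWithStats(m);i=1+s[1:,4].argmax();u2=(ce[i]+.5)/4.5-.5+[300,150];print(s[i],u2)
g=cv2.imread('pics/w11.png').max(2);m=(g<55).astype(np.uint8);m[:178]=0;m[263:]=0;m[:,:270]=0;m[:,298:]=0
n,l,s,ce=cv2.connectedComponentsWithStats(m);i=1+s[1:,4].argmax();u1=ce[i];print(s[i],u1)
P=lambda c:c[0]@np.c_[c[1],c[2]]
X=cv2.triangulatePoints(P(w),P(c),u1.reshape(2,1),u2.reshape(2,1));X=(X[:3]/X[3]).ravel();print(X,proj(w,X)-u1)
E
```

```text
[308 196  28  45 300] [370.97703704 198.51259259]
[274 186  17  64 831] [282.61612515 215.22743682]
[ 0.50977927 -0.2160593   0.13976543] [-0.92968476  0.43722141]
```

```bash
python3 - <<'E'
from h import *
a=cv2.imread('pics/scene0.png');b=cv2.imread('pics/s11.png')
m=(cv2.absdiff(a,b).max(2)>40).astype(np.uint8)
n,l,s,_=cv2.connectedComponentsWithStats(m);print([x.tolist() for x in s[1:] if x[4]>15 and x[0]<420])
print(ctrl.close_job())
E
```

```text
[[371, 16, 28, 31, 531], [356, 64, 30, 18, 412], [342, 83, 54, 66, 1871], [348, 192, 48, 39, 715], [373, 226, 32, 32, 380], [374, 226, 42, 54, 815], [306, 246, 17, 34, 278], [419, 356, 103, 95, 3102]]
the job is handed in; nothing more can be done
None
```

The drawer is open and the key is standing in the lock; I handed the job in at about 17 s of the 72 s allowed.

- **Key and slot:** I lifted the key from its rest and lowered it into the lock until it met the tumbler at about 6 N. Turning it clockwise with that light push, it dropped into the slot about 5° anticlockwise of the chest's x axis.
- **Home and turn:** I pushed the key home, where the spring pushed back at about 6 N with the tip at seat height. Only then did I turn it clockwise, to about 1.2 rad past the chest's x axis. The turning torque fell away and the drawer sprang out. The highest push I read was about 6 N, against the 35 N limit.
- **Last checks:**
  - The camera shows the drawer well out and the gripper clear of everything. Comparing the first and last scene pictures, nothing moved except the arm, key, drawer and shadows.
  - The key looked unmoved in the fingers when I released it.
- **Less certain:** My first attempt to measure the final key height from two camera views failed. The second used partial outlines and put the crossbar centre at 0.137–0.140 m. A fully home key should read 0.136 m, so this agrees only to a few millimetres. That the key is fully home rests mainly on the spring's answer before I turned it.

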